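# Lock the gear cubby door with the square key

### The arm

A 6-joint arm with a two-finger parallel gripper is mounted at the origin on the work surface. World frame = base frame: x ahead of the robot, y to its left, z up, the work surface at z = 0. Lengths are in m, angles in rad, forces in N, time in s.
With the tool pointing down it reaches from about 0.325 to 0.9 m from the base axis. Payload 6.1 kg.
Tool frame: the origin (TCP) lies at the centre of the arm's flange, where the gripper is bolted on; the fingertips stand 173 mm ahead of it and the grasp point (between the pads) lies 155 mm ahead of it; z points along the fingers, y is the line along which they close (so a half turn about z gives the same grasp; the last joint's range is limited). The gripper opens to 85 mm and grips with 20 to 120 N. Pads are 22 mm wide; open, the fingers measure 114 mm over their backs; the gripper's body (76 mm by 85 mm) begins 54 mm behind the grasp point. The pads swing forward as they close: fully open they stand 13 mm farther back than shut.
Start: joints at [-1.271, 0.22, 1.526, -0, 1.395, -0.126], TCP at [0.258, -0.569, 0.405] pointing down, gripper open.
Joint ranges: [-2.98, 2.98], [-0.91, 2.08], [0.09, 2.57], [-1.24, 4.39], [0.2, 2.65], [-2.68, 2.68]. Speed limits (rad/s): [2.57, 2.57, 3.01, 3.14, 3.14, 3.14].

### API

Orientations are given as a rotation vector (axis times angle).
In Python, from cell import ctrl gives the robot as it stands.
- The arm moves only by the tool arm_command, never from a script. Its argument "series" is a list of rows, each an object of numbers: "tx", "ty", "tz": the shift along the world's x, y, z normalised to -1 to 1, where 1 is 50 cm; "twist": the turn about the world's z normalised to -1 to 1, where 1 is pi/2 rad. In form: [{"tx": .., "ty": .., "tz": .., "twist": ..}, ...]. A call has 1 to 8 rows; each row shifts and turns the commanded pose from where the row before left it; what a row does not reach is not made up. A row lasts 1/12 s, in which the tool goes at most 41.7 mm and 7.16 degrees, less where a joint would pass 70% of its speed; a pose out of reach is approached as far as the arm can. A call with a number of a shift or a turn outside -1 to 1 is refused whole. A call with a gripper value outside its range is refused whole. "jaw" is the opening, from -1 (shut) to 1 (fully open), set as the call begins (left out, the last holds). The fingers move at their own pace and stop on an object; "newtons" is the grip in N (left out, the last holds). Time passes only in rows, so rows that do not move let the fingers close. It gives the time, the measured TCP pose, the force, the opening and the grip force at its end, in the units of the state.
- ctrl.state(): the state, without advancing time (a new reading comes with each control period).
- ctrl.get_image(name): name is "side" or "top"; returns (picture, depth): 384x512x3 uint8, red, green, blue; 384x512 float32, m along the optical axis (not along the pixel's ray), 0 where there is no reading.
- ctrl.get_calibration(name): a dict with "fx", "fy", "cx", "cy" (pixels), "view" (4x4, takes a point from world to camera coordinates). Camera axes: x right, y down, z forward; pixel columns grow to the right and rows downward; lengths in m; the calibration is good to about 2 mm. A picture is of the moment at which its call begins. get_calibration takes no time and is no camera call.
- ctrl.sign_off(): hands the job in; it is judged then, once.
The state is a dict: "time": time; "joint_pos": joint angles; "dq": joint speeds; "joint_efforts": joint torques, N m; "tcp_pos": TCP position; "orientation": TCP orientation; "contact_force": force on the tool from outside, world axes, zero at the start; "torque": the same for the moment, N m; "opening": opening from 0.0 (shut) to 1.0 (fully open); "gripper_force": force on a finger pad.
Only numpy, scipy, OpenCV 4.12 (cv2) and the standard library are available. Lean on these libraries where they do the work, as an engineer would, in place of code of your own. Each camera call takes 0.05 s, during which the arm holds its last target. There are 200 camera calls.

### The job

Lock the sliding acrylic door of the gear cubby: with the red T-handled square key, turn both brass captive screws on the cubby's top rail clockwise until they are hard against their stops, then stand the key upright, wholly on its green mat again, and let go of it. Use only the key on the screws: the robot itself must not touch the cubby or its screws, and the gear laid out around must be left where it is.

Things in the scene. Friction and masses are not known exactly. Their poses are not given: they have to be found in the camera images.
- key: T-handled socket key, 0.32 kg, 125 mm tall, standing on the mat. Origin: centre of its underside, the mouth of its square bore; z up. Steel socket 42 x 42 mm outside, 40 mm high; bore 29 x 29 mm (flats along key x, y), 30 mm deep, open below. On a head it rests on the shoulder while the flats differ, and sinks 18 mm on to the washer when they match (play 0.23 rad either way).
- key_grip (a point): middle of the key's red handle bar, on the key's axis, 112 mm above its underside; axes as the key. The bar is 90 mm long along x, 18 mm wide along y, 26 mm high, above a 16 mm round shaft. Grip here across the 18 mm. A black guard disc, 56 mm across and 6 mm thick, sits under the bar, its top 93 mm above the underside (6 mm below the bar): the fingertips can bear on it to push down.
- mat: fixed round green mat, 130 mm across, 4 mm thick, in front of the cubby, to one side. Origin: centre of its underside on the slate; top 4 mm above it. The key stands here at the start (within 15 mm of the centre) and at the end.
- cubby: fixed plywood cubby, 160 (x) x 340 (y) x 120 mm high, with a shut clear acrylic door in its front (-x) and, along the front of its roof, a 60 mm wide, 10 mm thick aluminium rail that carries the two captive screws, 200 mm apart. Origin: centre of its underside; y along the door, z up. Position and yaw vary.
- seat_left (a point): Fixed point on the axis of the left (+y) captive screw, atop its washer, 133 mm above the slate; turns with the cubby, not the screw. Brass head on it: 24 mm square, flat shoulder 18 mm above this point, then a 6 mm tapered round nose (23 to 10 mm across). Which way the flats point varies and is told neither here nor by the turn value; look, or press the key lightly and turn it until it drops on.
- seat_right (a point): Fixed point on the axis of the right (-y) captive screw, atop its washer, 133 mm above the slate; turns with the cubby, not the screw. Brass head on it: 24 mm square, flat shoulder 18 mm above this point, then a 6 mm tapered round nose (23 to 10 mm across). Which way the flats point varies and is told neither here nor by the turn value; look, or press the key lightly and turn it until it drops on.
- screw_left (a joint): Turn of the left captive screw about its vertical axis, rad: 0 slackest, grows clockwise seen from above, 1.6 at its hard stop (tight). Starts in 0 to 0.7. Friction about 0.1 N m all the way; stays where it is left and does not rise or sink. The value does not tell which way the flats point: each thread is clocked differently.
- screw_right (a joint): Turn of the right captive screw about its vertical axis, rad: 0 slackest, grows clockwise seen from above, 1.6 at its hard stop (tight). Starts in 0 to 0.7. Friction about 0.1 N m all the way; stays where it is left and does not rise or sink. The value does not tell which way the flats point: each thread is clocked differently.
- carabiner: yellow anodized carabiner, 110 mm long, lying flat; bystander. Origin: underside.
- rappel_ring: dull steel rappel ring, 64 mm across, 10 mm high; bystander. Origin: underside.
- quick_link: stainless tri-link quick link, 85 mm long, lying flat; bystander. Origin: underside.
- loupe: brass inspection loupe with walnut handle, 150 mm long, lying flat, under 20 mm high; bystander. Origin: underside.
- radio: black hand-held radio, 120 x 58 x 34 mm plus aerial, lying flat; bystander. Origin: underside.
- lantern: orange lantern, 80 mm across, 130 mm high, upright; bystander. Origin: underside.
Not all that is in view belongs to the job. Of the things shaped like the mat, the green one is meant.

How it is judged:
By the outcome, as a careful person would: the job done as asked, in the order asked, and still so for the second after the job is handed in, with the robot touching nothing.
It also fails if it takes over 72 s, if anything falls off the work surface, if the arm or the gripper's body presses on something with over 40 N, if the wrist force passes 120 N, or if a joint passes its speed limit or range.

## Working session

There is one attempt and no reset: what is moved stays moved. The work goes in short steps, Python scripts to look and compute and a tool call to move; the robot and the scene stay as the last step left them, time stands still between calls to the robot, and variables do not carry over. Pictures are saved under pics/ and viewed, at most 10 in all, crops included, and the job is handed in when it is done.

Besides the shell and the picture viewer there is one more tool, called by a JSON object that holds its "api" and its "payload". arm_command: Moves the arm, as the interface text tells. Scaled input: -1 to 1 covers 50 cm each way for a shift and pi/2 rad each way for a turn. Its arguments: {"type":"object","properties":{"series":{"type":"array"},"jaw":{"type":"number"},"newtons":{"type":"number"}},"required":["series"]}

```bash
mkdir -p pics; ls
python3 - <<'E'
from cell import ctrl
import cv2,numpy as np
s=ctrl.state();print(s)
for n in("side","top"):
    im,d=ctrl.get_image(n);c=ctrl.get_calibration(n)
    np.savez(f"pics/{n}0.npz",im=im,d=d);cv2.imwrite(f"pics/{n}0.png",im[:,:,::-1])
    V=np.array(c["view"]);print(n,c["fx"],c["fy"],c["cx"],c["cy"],(-V[:3,:3].T@V[:3,3]).round(3),V[:3,:3].round(2).tolist())
E
```

```text
pics
{'time': 0.0, 'joint_pos': array([-1.27105985e+00,  2.21210046e-01,  1.52766002e+00,  6.06247749e-06,
        1.39469896e+00, -1.26110492e-01]), 'dq': array([-0.0015477 ,  0.00029466,  0.00052126, -0.00067251, -0.0004053 ,
       -0.00011802]), 'joint_efforts': array([-5.34750088e-04, -4.96897566e+01, -3.89395595e+01, -1.13352990e-04,
        1.12431654e-02, -1.16126381e-05]), 'tcp_pos': array([ 0.2580889 , -0.56890901,  0.40358299]), 'orientation': array([-3.06872241e+00, -6.63458075e-01,  2.59668542e-04]), 'contact_force': array([-0.11825824, -0.40026286,  0.28056884]), 'torque': array([ 0.02128175,  0.04710326, -0.06026765]), 'gripper_force': 0.0, 'opening': 1.0013013109622264}
side 371.73325642497457 371.73325642497457 255.04776887635737 193.5649952809275 [0.274 0.775 0.613] [[-0.95, -0.32, 0.01], [-0.17, 0.49, -0.85], [0.26, -0.81, -0.52]]
top 490.1845583001922 490.1845583001922 262.5828341940848 187.10680593164406 [ 0.244 -0.013  1.514] [[0.03, -1.0, 0.0], [-0.98, -0.03, -0.2], [0.2, 0.0, -0.98]]
```

View pics/side0.png

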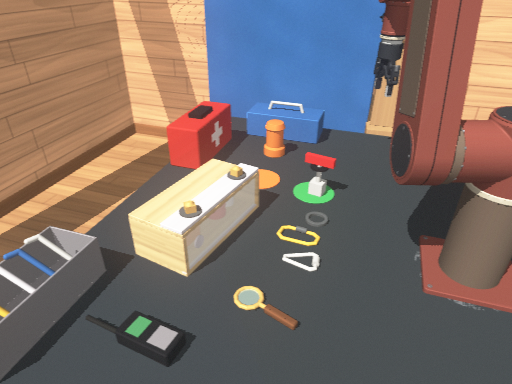

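View pics/top0.png

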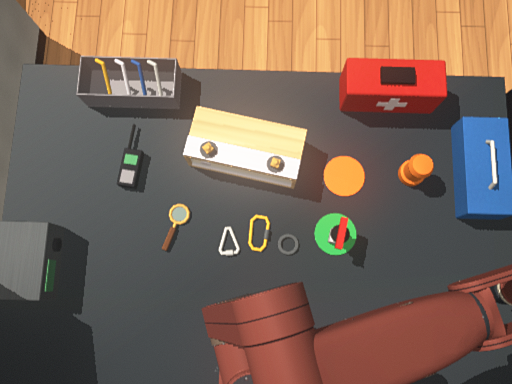

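The side view shows the key at about (318,170) on the green mat, with the screws at (190,208) and (236,173). In the top view the left screw is at (208,148), the right at (276,163), the key bar at (341,233) and the mat at (335,234).

```bash
cat > h.py <<'E'
import numpy as np,cv2
from cell import ctrl
def cal(n):
    c=ctrl.get_calibration(n);return c["fx"],c["fy"],c["cx"],c["cy"],np.array(c["view"])
def ray(n,p):
    fx,fy,cx,cy,V=cal(n);p=np.atleast_2d(p).astype(float)
    d=np.c_[(p[:,0]-cx)/fx,(p[:,1]-cy)/fy,np.ones(len(p))]
    return -V[:3,:3].T@V[:3,3],d@V[:3,:3]
def plane(n,p,z):
    o,d=ray(n,p);return o+d*((z-o[2])/d[:,2])[:,None]
def cloud(n,d,m):
    v,u=np.nonzero(m&(d>0));o,r=ray(n,np.c_[u,v]);return o+r*d[v,u][:,None]
def proj(n,P):
    fx,fy,cx,cy,V=cal(n);q=np.atleast_2d(P)@V[:3,:3].T+V[:3,3];return np.c_[q[:,0]/q[:,2]*fx+cx,q[:,1]/q[:,2]*fy+cy]
def tri(a,b):  # pixel in top, pixel in side
    o1,d1=ray("top",a);o2,d2=ray("side",b);d1,d2=d1[0],d2[0]
    t=np.linalg.lstsq(np.c_[d1,-d2],o2-o1,rcond=None)[0];p,q=o1+t[0]*d1,o2+t[1]*d2
    return (p+q)/2,np.linalg.norm(p-q)
def mask(im,h0,h1,s,v,roi=None):
    m=cv2.inRange(cv2.cvtColor(im,cv2.COLOR_RGB2HSV),(h0,s,v),(h1,255,255))>0
    if roi:
        k=np.zeros_like(m);k[roi[1]:roi[3],roi[0]:roi[2]]=1;m&=k
    return m
def cen(m):
    v,u=np.nonzero(m);return np.array([u.mean(),v.mean()])
E
cat > m0.py <<'E'
from h import *
T=np.load("pics/top0.npz");S=np.load("pics/side0.npz")
R={"top":(310,205,365,265),"side":(295,145,345,205)}
for n,D in(("top",T),("side",S)):
    im,d=D["im"],D["d"]
    m=mask(im,0,6,150,90,R[n])|mask(im,174,180,150,90,R[n])
    c=cloud(n,d,m);hi=c[c[:,2]>np.percentile(c[:,2],95)-.008]
    print(n,"red",m.sum(),cen(m),"z pct",np.percentile(c[:,2],[5,50,95]).round(4))
    r=cv2.minAreaRect(hi[:,:2].astype(np.float32));print(" top face",np.round(r[0],4),np.round(r[1],4),r[2])
    g=mask(im,50,75,120,60,R[n] if n=="top" else (285,175,345,210));p=cloud(n,d,g);print(" green z",np.median(p[:,2]),g.sum())
    v,u=np.nonzero(g);P=plane(n,np.c_[u,v],.004);print(" mat circ",cv2.minEnclosingCircle(P[:,:2].astype(np.float32)),P[:,:2].min(0),P[:,:2].max(0))
    for nm,roi in(("L",(195,135,222,162) if n=="top" else (178,198,203,218)),("R",(263,150,290,177) if n=="top" else (225,163,248,182))):
        b=mask(im,12,28,110,110,roi);c=cloud(n,d,b);z=c[:,2]
        print(" brass",nm,b.sum(),cen(b),np.percentile(z,[5,50,95]).round(4),c[z>.145].mean(0).round(4))
im=T["im"]
a=cv2.resize(im[130:182,190:294],(800,400),interpolation=cv2.INTER_CUBIC);cv2.imwrite("pics/c1.png",a[:,:,::-1])
im=S["im"]
a=cv2.resize(im[160:222,176:252],(735,600),interpolation=cv2.INTER_CUBIC);cv2.imwrite("pics/c2.png",a[:,:,::-1])
E
python3 m0.py
```

```text
top red 245 [341.13877551 233.11020408] z pct [0.096  0.1275 0.1321]
 top face [ 0.4003 -0.2355] [0.0187 0.0886] 78.90602111816406
 green z 0.0028219323858843515 877
 mat circ ((0.410295307636261, -0.23569488525390625), 0.0646672323346138) [ 0.34833826 -0.29726076] [ 0.47282176 -0.17359823]
 brass L 82 [207.46341463 147.64634146] [0.1333 0.1509 0.1578] [0.6315 0.1541 0.1522]
 brass R 77 [274.96103896 162.4025974 ] [0.1349 0.1518 0.1593] [ 0.5933 -0.0415  0.1525]
side red 321 [319.85669782 159.78193146] z pct [0.1035 0.1203 0.1305]
 top face [ 0.3996 -0.2368] [0.0218 0.0898] 79.42744445800781
 green z 0.0046200264595076534 438
 mat circ ((0.41173940896987915, -0.23548930883407593), 0.06524122506380081) [ 0.34781306 -0.29180143] [ 0.47352213 -0.17074055]
 brass L 109 [189.94495413 207.44036697] [0.1352 0.1465 0.1564] [0.629  0.1574 0.1514]
 brass R 83 [236.09638554 171.40963855] [0.1341 0.1449 0.1555] [ 0.5916 -0.0374  0.1508]
```

View pics/c1.png

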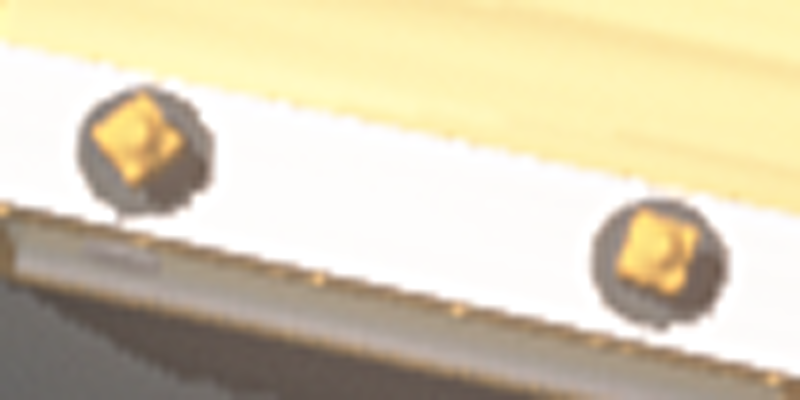

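View pics/c2.png

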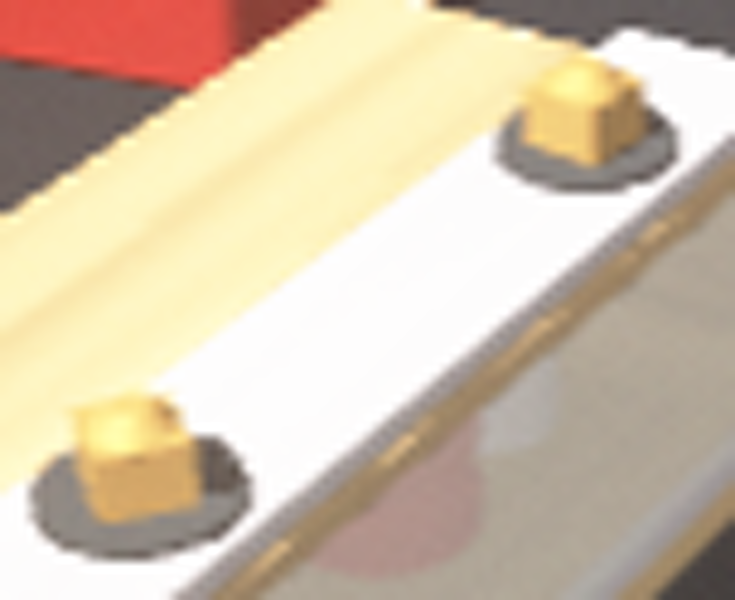

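The crops show both square brass heads on dark washers. The left head is turned roughly 45° in the image and the right one about 10–15°. Next I'll fit the washers and head edges.

```bash
cat > m1.py <<'E'
from h import *
T=np.load("pics/top0.npz");S=np.load("pics/side0.npz")
C={}
for n,D,rois in(("top",T,{"L":(192,132,226,166),"R":(260,147,294,181)}),("side",S,{"L":(174,194,208,222),"R":(220,160,252,184)})):
    im=D["im"];hsv=cv2.cvtColor(im,cv2.COLOR_RGB2HSV)
    for k,r in rois.items():
        b=mask(im,10,28,90,80,r)
        w=np.zeros_like(b);w[r[1]:r[3],r[0]:r[2]]=1
        dark=w&(hsv[...,2]<150)&(D["d"]>0)
        cl=cv2.connectedComponentsWithStats((dark|b).astype(np.uint8))
        # component of washer+head containing brass centre
        c=cen(b).astype(int);m=cl[1]==cl[1][c[1],c[0]]
        # extremes of washer in plane z=.133, circle fit on hull
        v,u=np.nonzero(m);P=plane(n,np.c_[u,v],.133)[:,:2].astype(np.float32)
        e=cv2.minEnclosingCircle(P);v,u=np.nonzero(m&~b)
        print(n,k,m.sum(),"circ",np.round(e[0],4),round(e[1],4),"bbox",r, u.min(),u.max(),v.min(),v.max())
        C[n,k]=e[0]
        if n=="top":
            # head corners: brass mask polygon
            q=cv2.minAreaRect(plane(n,np.c_[np.nonzero(b)[::-1]],.151)[:,:2].astype(np.float32));print("  head rect",q)
for n in("top","side"): a=np.array(C[n,"L"])-C[n,"R"];print(n,"sep",np.linalg.norm(a),np.degrees(np.arctan2(a[1],a[0])))
def ang(pts):
    p=np.array(pts)/7.692+[190,130]-.44;q=plane("top",p,.151)[:,:2]
    e=np.diff(q,axis=0);print(q.round(4).tolist(),np.linalg.norm(e,axis=1).round(4),np.degrees(np.arctan2(e[:,1],e[:,0])).round(1))
ang([(93,135),(143,92),(182,138),(135,185),(93,135)]);ang([(618,278),(633,210),(697,215),(690,292),(618,278)])
E
python3 m1.py
```

```text
top L 179 circ [0.6321 0.1529] 0.0246 bbox (192, 132, 226, 166) 201 216 143 157
  head rect ((0.6184154748916626, 0.13908834755420685), (0.08886399865150452, 0.055076442658901215), 78.37679290771484)
top R 158 circ [ 0.5943 -0.0438] 0.0227 bbox (260, 147, 294, 181) 268 283 157 171
  head rect ((0.5854172110557556, -0.05790763348340988), (0.08779239654541016, 0.06718514859676361), 78.37445831298828)
side L 250 circ [0.6377 0.1472] 0.0343 bbox (174, 194, 208, 222) 180 201 205 217
side R 280 circ [ 0.6114 -0.0776] 0.0653 bbox (220, 160, 252, 184) 221 251 160 179
top sep 0.20023975407523742 79.11946300752804
side sep 0.22628772940037775 83.31754908273618
[[0.6336, 0.1708], [0.6509, 0.1529], [0.6334, 0.1374], [0.6147, 0.154], [0.6336, 0.1708]] [0.0249 0.0234 0.0251 0.0253] [ -45.9 -138.4  138.4   41.5]
[[0.5842, -0.0275], [0.6106, -0.0324], [0.6093, -0.0563], [0.5797, -0.0544], [0.5842, -0.0275]] [0.0268 0.024  0.0297 0.0273] [-10.6 -92.9 176.2  80.4]
```

{"api": "arm_command", "payload": {"series": [{"tx": 0.03, "ty": 0.06, "tz": 0, "twist": -0.078}, {"tx": 0.03, "ty": 0.06, "tz": 0, "twist": -0.078}, {"tx": 0.03, "ty": 0.07, "tz": 0, "twist": -0.078}, {"tx": 0.03, "ty": 0.07, "tz": 0, "twist": -0.078}, {"tx": 0.04, "ty": 0.07, "tz": 0, "twist": -0.078}, {"tx": 0.04, "ty": 0.07, "tz": 0, "twist": 0}, {"tx": 0.04, "ty": 0.07, "tz": 0, "twist": 0}, {"tx": 0.04, "ty": 0.07, "tz": 0, "twist": 0}], "jaw": 1, "newtons": 80}}

```text
time: 0.77
tcp_pos: [0.398, -0.2982, 0.4044]
orientation: [-3.128, 0.289, 0.0]
contact_force: [1.1, -0.1, -1.0]
opening: 1.001
gripper_force: 0.0
```

{"api": "arm_command", "payload": {"series": [{"tx": 0.004, "ty": 0.062, "tz": -0.04, "twist": -0.006}, {"tx": 0, "ty": 0.062, "tz": -0.04, "twist": 0}, {"tx": 0, "ty": 0, "tz": -0.05, "twist": 0}, {"tx": 0, "ty": 0, "tz": -0.05, "twist": 0}, {"tx": 0, "ty": 0, "tz": -0.05, "twist": 0}, {"tx": 0, "ty": 0, "tz": -0.03, "twist": 0}, {"tx": 0, "ty": 0, "tz": 0, "twist": 0}]}}

```text
time: 1.35
tcp_pos: [0.3981, -0.2366, 0.2707]
orientation: [-3.123, 0.302, 0.01]
contact_force: [-1.5, 0.2, -0.5]
opening: 0.998
gripper_force: 0.0
```

Run:
```python
from h import *
print(proj("side",[[.632,.153,.142],[.5943,-.0438,.142]]),"want 189.9,207.4 / 236.1,171.4")
print(tri((207.5,147.6),(189.9,207.4)),tri((275,162.4),(236.1,171.4)))
im,d=ctrl.get_image("side");cv2.imwrite("pics/g1.png",cv2.resize(im[90:230,240:420],(770,600))[:,:,::-1]);print(ctrl.state()["tcp_pos"])
```

```text
[[190.11151543 207.20567378]
 [236.44533356 171.19885364]] want 189.9,207.4 / 236.1,171.4
(array([0.63350199, 0.15436115, 0.14247759]), np.float64(0.0031358472682583988)) (array([ 0.59569652, -0.04221846,  0.14222362]), np.float64(0.0019611860013180695))
[ 0.39883117 -0.23729162  0.27276491]
```

View pics/g1.png

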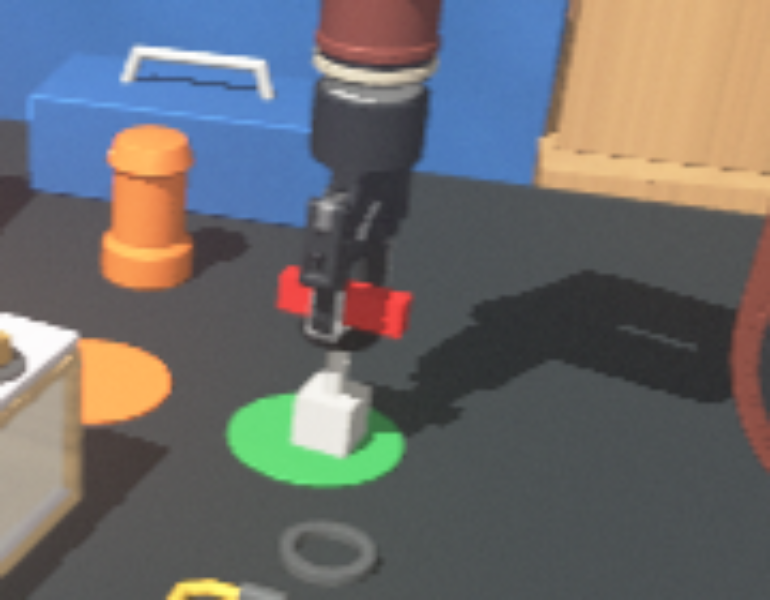

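The open fingers straddle the red bar, with the near finger at (325,310) and the bar from 280 to 410, so I'll close and grip it.

{"api": "arm_command", "payload": {"series": [{"tx": 0}, {"tx": 0}, {"tx": 0}, {"tx": 0}, {"tx": 0}, {"tx": 0}], "jaw": -1, "newtons": 80}}

```text
schema error: expected keys tx, ty, tz, twist
```

{"api": "arm_command", "payload": {"series": [{"tz": 0}, {"tz": 0}, {"tz": 0.02}, {"tz": 0.04}, {"tz": 0.02}]}}

```text
schema error: expected keys tx, ty, tz, twist
```

{"api": "arm_command", "payload": {"series": [{"tx": 0, "ty": 0, "tz": 0, "twist": 0}, {"tx": 0, "ty": 0, "tz": 0, "twist": 0}, {"tx": 0, "ty": 0, "tz": 0, "twist": 0}, {"tx": 0, "ty": 0, "tz": 0, "twist": 0}, {"tx": 0, "ty": 0, "tz": 0, "twist": 0}, {"tx": 0, "ty": 0, "tz": 0, "twist": 0}, {"tx": 0, "ty": 0, "tz": 0, "twist": 0}, {"tx": 0, "ty": 0, "tz": 0, "twist": 0}], "jaw": -1, "newtons": 80}}

```text
time: 2.07
tcp_pos: [0.4, -0.2382, 0.2755]
orientation: [3.127, -0.303, 0.002]
contact_force: [0.3, 2.2, 5.9]
opening: 0.194
gripper_force: 79.1
```

{"api": "arm_command", "payload": {"series": [{"tx": 0, "ty": 0, "tz": 0.08, "twist": 0}, {"tx": 0, "ty": 0, "tz": 0.08, "twist": 0.078}, {"tx": 0, "ty": 0, "tz": 0.08, "twist": 0.078}, {"tx": 0, "ty": 0, "tz": 0.08, "twist": 0.078}, {"tx": 0.035, "ty": 0.06, "tz": 0.01, "twist": 0.078}, {"tx": 0.035, "ty": 0.06, "tz": 0.01, "twist": 0.078}, {"tx": 0.035, "ty": 0.06, "tz": 0.01, "twist": 0.078}, {"tx": 0.035, "ty": 0.06, "tz": 0.01, "twist": 0.078}]}}

```text
time: 2.73
tcp_pos: [0.4698, -0.1169, 0.4544]
orientation: [-2.967, -1.032, 0.001]
contact_force: [0.6, -1.0, -2.6]
opening: 0.196
gripper_force: 79.2
```

{"api": "arm_command", "payload": {"series": [{"tx": 0.035, "ty": 0.06, "tz": 0, "twist": 0.078}, {"tx": 0.035, "ty": 0.06, "tz": 0, "twist": 0.078}, {"tx": 0.035, "ty": 0.06, "tz": 0, "twist": 0.078}, {"tx": 0.035, "ty": 0.06, "tz": 0, "twist": 0.078}, {"tx": 0.035, "ty": 0.06, "tz": 0, "twist": 0.078}, {"tx": 0.035, "ty": 0.06, "tz": 0, "twist": 0.078}, {"tx": 0.035, "ty": 0.06, "tz": 0, "twist": 0.078}, {"tx": 0.035, "ty": 0.06, "tz": 0, "twist": 0.078}]}}

```text
time: 3.4
tcp_pos: [0.6101, 0.1235, 0.4533]
orientation: [-2.13, -2.308, 0.003]
contact_force: [0.4, -0.3, -2.7]
opening: 0.197
gripper_force: 79.2
```

```bash
cat > st.py <<'E'
from h import *
from scipy.spatial.transform import Rotation as R
s=ctrl.state();M=R.from_rotvec(s["orientation"]).as_matrix()
print("t",round(s["time"],2),"tcp",s["tcp_pos"].round(4),"tool-y yaw",np.degrees(np.arctan2(M[1,1],M[0,1])).round(1),"tilt z",M[:,2].round(3),"F",s["contact_force"].round(1),"Tq",s["torque"].round(2),"q6",s["joint_pos"][5].round(2),"op",round(s["opening"],3))
E
python3 st.py;python3 st.py
```

```text
t 3.4 tcp [0.6101 0.1235 0.4533] tool-y yaw 4.6 tilt z [-0.002 -0.001 -1.   ] F [ 0.4 -0.3 -2.7] Tq [-0.05 -0.01  0.02] q6 -0.01 op 0.197
t 3.4 tcp [0.6101 0.1235 0.4533] tool-y yaw 4.6 tilt z [-0.002 -0.001 -1.   ] F [ 0.4 -0.3 -2.7] Tq [-0.05 -0.01  0.02] q6 -0.01 op 0.197
```

{"api": "arm_command", "payload": {"series": [{"tx": 0.022, "ty": 0.03, "tz": 0, "twist": 0.072}, {"tx": 0.023, "ty": 0.03, "tz": 0, "twist": 0.072}, {"tx": 0, "ty": 0, "tz": 0, "twist": 0.072}, {"tx": 0, "ty": 0, "tz": 0, "twist": 0.072}, {"tx": 0, "ty": 0, "tz": 0, "twist": 0.072}, {"tx": 0, "ty": 0, "tz": 0, "twist": 0.071}]}}

```text
time: 3.9
tcp_pos: [0.6321, 0.1521, 0.4529]
orientation: [-1.243, -2.883, 0.003]
contact_force: [0.6, -0.1, -2.0]
opening: 0.2
gripper_force: 79.4
```

```bash
python3 st.py
python3 - <<'E'
from h import *
im,d=ctrl.get_image("side");cv2.imwrite("pics/a1.png",cv2.resize(im[80:240,100:300],(750,600),interpolation=cv2.INTER_CUBIC)[:,:,::-1])
im2,d2=ctrl.get_image("top");np.savez("pics/a1.npz",s=im,sd=d,t=im2,td=d2)
for z in(.185,.19): print(proj("side",[[.6325,.1535,z],[.6325,.1535,.151]]))
E
```

```text
t 3.9 tcp [0.6321 0.1521 0.4529] tool-y yaw 43.4 tilt z [-0.003 -0.001 -1.   ] F [ 0.6 -0.1 -2. ] Tq [0.   0.01 0.03] q6 -0.64 op 0.2
[[188.20938244 191.11314135]
 [189.48407125 203.96866641]]
[[188.0172536  189.17547855]
 [189.48407125 203.96866641]]
```

View pics/a1.png

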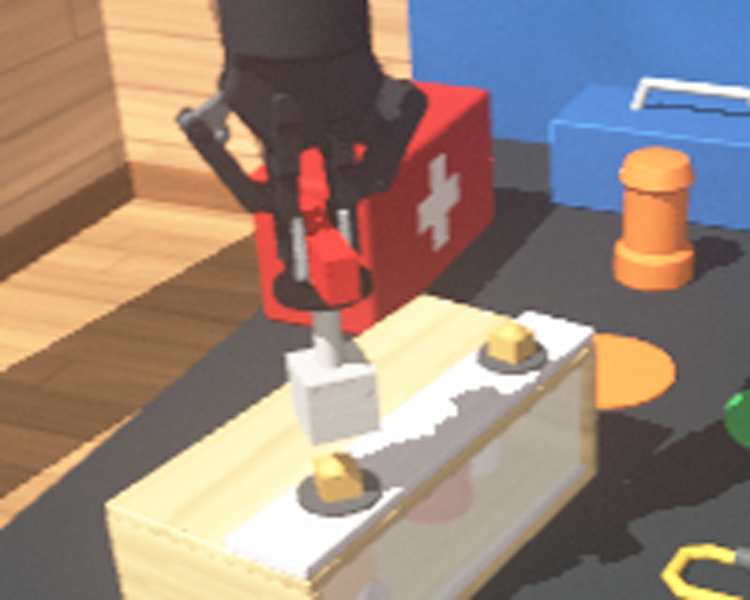

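```bash
cat > sock.py <<'E'
from h import *
def sock(im,d,c,z0,roi):
    u0,v0,u1,v1=roi;m=np.zeros(d.shape,bool);m[v0:v1,u0:u1]=1
    hsv=cv2.cvtColor(im,cv2.COLOR_RGB2HSV);m&=(hsv[...,1]<45)&(hsv[...,2]>120)
    p=cloud("side",d,m);k=(p[:,2]>z0-.004)&(p[:,2]<z0+.046)&(np.hypot(*(p[:,:2]-c).T)<.04);p=p[k]
    r=cv2.minAreaRect(p[:,:2].astype(np.float32));top=p[p[:,2]>z0+.037]
    print("n",len(p),"z",np.percentile(p[:,2],[1,99]).round(4),"rect",np.round(r[0],4),np.round(r[1],4),round(r[2],1),"top mean",top[:,:2].mean(0).round(4),len(top),"top rect",cv2.minAreaRect(top[:,:2].astype(np.float32)))
if __name__=="__main__":
    A=np.load("pics/a1.npz");sock(A["s"],A["sd"],[.6325,.1535],.186,(165,160,215,205))
    B=np.load("pics/side0.npz");sock(B["im"],B["d"],[.4,-.236],.004,(300,165,335,205))
E
python3 sock.py
```

```text
n 508 z [0.1831 0.2303] rect [0.6297 0.1525] [0.0415 0.0453] 43.4 top mean [0.6257 0.157 ] 30 top rect ((0.6224378347396851, 0.159637913107872), (0.020881090313196182, 0.018006419762969017), 19.61246109008789)
n 257 z [0.0041 0.0468] rect [ 0.4042 -0.237 ] [0.0459 0.0508] 79.8 top mean [ 0.3999 -0.2326] 85 top rect ((0.400656521320343, -0.23693223297595978), (0.04385753348469734, 0.04283524304628372), 82.30965423583984)
```

{"api": "arm_command", "payload": {"series": [{"tx": 0.004, "ty": 0.0015, "tz": -0.03, "twist": 0}, {"tx": 0, "ty": 0, "tz": -0.02, "twist": 0}, {"tx": 0, "ty": 0, "tz": -0.01, "twist": 0}, {"tx": 0, "ty": 0, "tz": -0.01, "twist": 0}, {"tx": 0, "ty": 0, "tz": -0.006, "twist": 0}, {"tx": 0, "ty": 0, "tz": -0.006, "twist": 0}]}}

```text
time: 4.5
tcp_pos: [0.6342, 0.1526, 0.4134]
orientation: [-1.253, -2.881, 0.0]
contact_force: [0.3, 0.2, -2.1]
opening: 0.193
gripper_force: 79.3
```

```bash
python3 st.py
```

```text
t 4.5 tcp [0.6342 0.1526 0.4134] tool-y yaw 43.0 tilt z [-0. -0. -1.] F [ 0.3  0.2 -2.1] Tq [ 0.01  0.02 -0.02] q6 -0.63 op 0.193
```

{"api": "arm_command", "payload": {"series": [{"tx": 0, "ty": 0, "tz": -0.008, "twist": 0}, {"tx": 0, "ty": 0, "tz": -0.008, "twist": 0}, {"tx": 0, "ty": 0, "tz": -0.004, "twist": 0}, {"tx": 0, "ty": 0, "tz": 0, "twist": 0}]}}

```text
time: 4.83
tcp_pos: [0.6343, 0.1527, 0.4046]
orientation: [1.252, 2.88, 0.001]
contact_force: [-1.2, -1.0, 0.6]
opening: 0.192
gripper_force: 79.8
```

```bash
python3 st.py
```

```text
t 4.83 tcp [0.6343 0.1527 0.4046] tool-y yaw 43.0 tilt z [ 0.001  0.    -1.   ] F [-1.2 -1.   0.6] Tq [-0.06  0.21  0.04] q6 -0.64 op 0.192
```

{"api": "arm_command", "payload": {"series": [{"tx": 0, "ty": 0, "tz": -0.004, "twist": 0}, {"tx": 0, "ty": 0, "tz": -0.002, "twist": 0}, {"tx": 0, "ty": 0, "tz": 0, "twist": 0}]}}

```text
time: 5.08
tcp_pos: [0.6343, 0.1526, 0.4044]
orientation: [1.251, 2.879, 0.002]
contact_force: [-5.0, -2.0, 12.4]
opening: 0.197
gripper_force: 81.7
```

```bash
python3 st.py
```

```text
t 5.08 tcp [0.6343 0.1526 0.4044] tool-y yaw 43.0 tilt z [ 0.003  0.    -1.   ] F [-5.  -2.  12.4] Tq [-0.16  1.26  0.04] q6 -0.64 op 0.197
```

{"api": "arm_command", "payload": {"series": [{"tx": -0.002, "ty": -0.001, "tz": 0.001, "twist": -0.05}, {"tx": 0, "ty": 0, "tz": 0, "twist": -0.07}, {"tx": 0, "ty": 0, "tz": 0, "twist": -0.07}, {"tx": 0, "ty": 0, "tz": 0, "twist": -0.07}, {"tx": 0, "ty": 0, "tz": 0, "twist": -0.07}, {"tx": 0, "ty": 0, "tz": 0, "twist": -0.07}, {"tx": 0, "ty": 0, "tz": 0, "twist": -0.07}, {"tx": 0, "ty": 0, "tz": 0, "twist": -0.03}]}}

```text
time: 5.75
tcp_pos: [0.6335, 0.1523, 0.4045]
orientation: [2.264, 2.175, 0.005]
contact_force: [-2.4, -1.0, 8.6]
opening: 0.192
gripper_force: 81.1
```

```bash
python3 st.py
```

```text
t 5.75 tcp [0.6335 0.1523 0.4045] tool-y yaw -2.3 tilt z [ 0.004  0.001 -1.   ] F [-2.4 -1.   8.6] Tq [0.03 0.71 0.23] q6 0.15 op 0.192
```

{"api": "arm_command", "payload": {"series": [{"tx": 0, "ty": 0, "tz": 0, "twist": -0.03}, {"tx": 0, "ty": 0, "tz": 0, "twist": -0.03}, {"tx": 0, "ty": 0, "tz": 0, "twist": -0.03}, {"tx": 0, "ty": 0, "tz": 0, "twist": -0.03}, {"tx": 0, "ty": 0, "tz": 0, "twist": -0.03}, {"tx": 0, "ty": 0, "tz": 0, "twist": -0.03}, {"tx": 0, "ty": 0, "tz": 0, "twist": 0}]}}

```text
time: 6.33
tcp_pos: [0.6335, 0.1523, 0.4045]
orientation: [2.545, 1.839, 0.005]
contact_force: [-3.2, -0.0, 8.9]
opening: 0.199
gripper_force: 81.2
```

```bash
python3 st.py
```

```text
t 6.33 tcp [0.6335 0.1523 0.4045] tool-y yaw -18.3 tilt z [ 0.004  0.    -1.   ] F [-3.2 -0.   8.9] Tq [ 0.    0.7  -0.06] q6 0.43 op 0.199
```

{"api": "arm_command", "payload": {"series": [{"tx": 0, "ty": 0, "tz": 0, "twist": -0.03}, {"tx": 0, "ty": 0, "tz": 0, "twist": -0.03}, {"tx": 0, "ty": 0, "tz": 0, "twist": -0.03}, {"tx": 0, "ty": 0, "tz": 0, "twist": -0.03}, {"tx": 0, "ty": 0, "tz": 0, "twist": -0.03}]}}

```text
time: 6.75
tcp_pos: [0.6334, 0.1523, 0.4044]
orientation: [2.744, 1.527, 0.005]
contact_force: [-3.6, -0.4, 9.2]
opening: 0.193
gripper_force: 81.2
```

```bash
python3 st.py
```

```text
t 6.75 tcp [0.6334 0.1523 0.4044] tool-y yaw -31.8 tilt z [ 0.004  0.    -1.   ] F [-3.6 -0.4  9.2] Tq [-0.01  0.77  0.16] q6 0.67 op 0.193
```

{"api": "arm_command", "payload": {"series": [{"tx": 0, "ty": 0, "tz": 0, "twist": -0.03}, {"tx": 0, "ty": 0, "tz": 0, "twist": -0.03}, {"tx": 0, "ty": 0, "tz": 0, "twist": -0.03}, {"tx": 0, "ty": 0, "tz": 0, "twist": -0.03}, {"tx": 0, "ty": 0, "tz": 0, "twist": -0.03}]}}

```text
time: 7.17
tcp_pos: [0.6334, 0.1523, 0.4045]
orientation: [2.904, 1.195, 0.006]
contact_force: [-3.5, -1.1, 10.2]
opening: 0.192
gripper_force: 81.2
```

```bash
python3 st.py
```

```text
t 7.17 tcp [0.6334 0.1523 0.4045] tool-y yaw -45.3 tilt z [ 0.004  0.    -1.   ] F [-3.5 -1.1 10.2] Tq [-0.06  0.79  0.21] q6 0.91 op 0.192
```

{"api": "arm_command", "payload": {"series": [{"tx": 0, "ty": 0, "tz": 0, "twist": -0.03}, {"tx": 0, "ty": 0, "tz": 0, "twist": -0.03}, {"tx": 0, "ty": 0, "tz": 0, "twist": -0.03}, {"tx": 0, "ty": 0, "tz": 0, "twist": -0.03}]}}

```text
time: 7.5
tcp_pos: [0.6334, 0.1523, 0.4045]
orientation: [3.004, 0.916, 0.006]
contact_force: [-3.7, -0.3, 9.1]
opening: 0.195
gripper_force: 81.2
```

```bash
python3 st.py
```

```text
t 7.5 tcp [0.6334 0.1523 0.4045] tool-y yaw -56.1 tilt z [ 0.004  0.    -1.   ] F [-3.7 -0.3  9.1] Tq [-0.13  0.78  0.27] q6 1.09 op 0.195
```

{"api": "arm_command", "payload": {"series": [{"tx": 0, "ty": 0, "tz": 0, "twist": -0.03}, {"tx": 0, "ty": 0, "tz": 0, "twist": -0.03}, {"tx": 0, "ty": 0, "tz": 0, "twist": -0.03}]}}

```text
time: 7.75
tcp_pos: [0.6333, 0.1524, 0.4044]
orientation: [3.061, 0.704, 0.005]
contact_force: [-3.3, -0.3, 9.7]
opening: 0.194
gripper_force: 82.2
```

```bash
python3 st.py;python3 - <<'E'
from h import *
im,d=ctrl.get_image("side");cv2.imwrite("pics/b1.png",cv2.resize(im[90:240,110:300],(760,600),interpolation=cv2.INTER_CUBIC)[:,:,::-1]);np.savez("pics/b1.npz",s=im,sd=d)
from sock import sock
sock(im,d,[.6325,.1535],.133,(165,160,215,225))
E
```

```text
t 7.75 tcp [0.6333 0.1524 0.4044] tool-y yaw -64.1 tilt z [ 0.003  0.    -1.   ] F [-3.3 -0.3  9.7] Tq [-0.12  0.78  1.22] q6 1.23 op 0.194
n 657 z [0.1291 0.177 ] rect [0.6328 0.1537] [0.0787 0.06  ] 77.4 top mean [0.6309 0.1575] 173 top rect ((0.6325352787971497, 0.15286988019943237), (0.0412212535738945, 0.04494481533765793), 24.970417022705078)
```

View pics/b1.png

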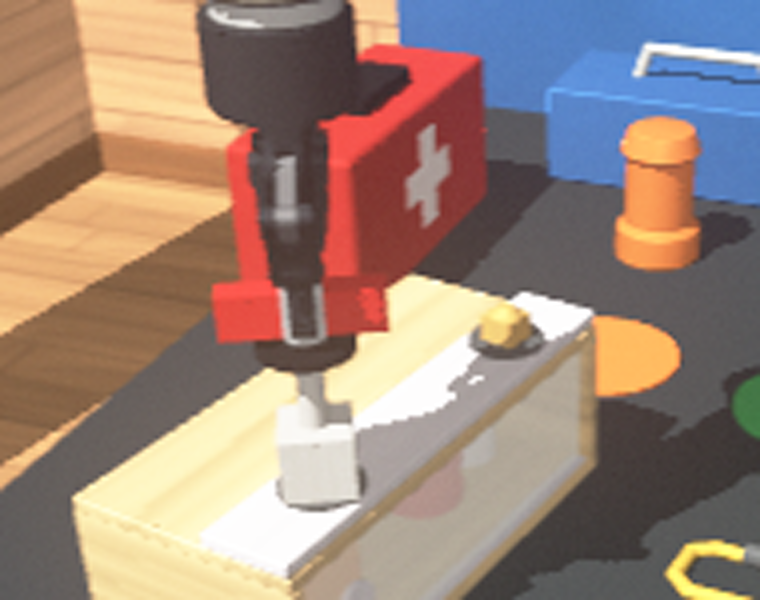

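The socket sits down on the washer at (318,500), and the torque jumped to 1.2 N m, so this is the hard stop. I'll nudge slightly further to confirm, then relax and lift.

{"api": "arm_command", "payload": {"series": [{"tx": 0, "ty": 0, "tz": 0, "twist": -0.015}, {"tx": 0, "ty": 0, "tz": 0, "twist": 0}, {"tx": 0, "ty": 0, "tz": 0, "twist": 0}]}}

```text
time: 8.05
tcp_pos: [0.6333, 0.1524, 0.4045]
orientation: [3.068, 0.672, 0.005]
contact_force: [-3.4, -0.7, 10.0]
opening: 0.2
gripper_force: 81.9
```

```bash
python3 st.py
```

```text
t 8.05 tcp [0.6333 0.1524 0.4045] tool-y yaw -65.3 tilt z [ 0.004 -0.    -1.   ] F [-3.4 -0.7 10. ] Tq [-0.12  0.83  1.1 ] q6 1.26 op 0.2
```

{"api": "arm_command", "payload": {"series": [{"tx": 0, "ty": 0, "tz": 0.002, "twist": 0.07}, {"tx": 0, "ty": 0, "tz": 0.002, "twist": 0.06}, {"tx": 0, "ty": 0, "tz": 0.016, "twist": 0}, {"tx": 0, "ty": 0, "tz": 0.03, "twist": 0}, {"tx": 0, "ty": 0, "tz": 0.05, "twist": 0}, {"tx": 0, "ty": 0, "tz": 0, "twist": 0}]}}

```text
time: 8.55
tcp_pos: [0.634, 0.1523, 0.4569]
orientation: [2.985, 0.973, 0.012]
contact_force: [0.5, -0.4, -0.8]
opening: 0.198
gripper_force: 79.7
```

{"api": "arm_command", "payload": {"series": [{"tx": -0.013, "ty": -0.066, "tz": 0, "twist": 0.065}, {"tx": -0.013, "ty": -0.066, "tz": 0, "twist": 0.065}, {"tx": -0.013, "ty": -0.066, "tz": 0, "twist": 0.065}, {"tx": -0.013, "ty": -0.065, "tz": 0, "twist": 0.065}, {"tx": -0.013, "ty": -0.065, "tz": 0, "twist": 0.065}, {"tx": -0.013, "ty": -0.065, "tz": 0, "twist": 0.065}, {"tx": 0, "ty": 0, "tz": 0, "twist": 0.065}, {"tx": 0, "ty": 0, "tz": 0, "twist": 0.063}]}}

```text
time: 9.22
tcp_pos: [0.5937, -0.0466, 0.4504]
orientation: [-2.356, -2.078, 0.001]
contact_force: [-0.7, 0.3, -2.9]
opening: 0.202
gripper_force: 79.5
```

```bash
python3 st.py;python3 - <<'E'
from h import *
im,d=ctrl.get_image("side");cv2.imwrite("pics/b2.png",cv2.resize(im[90:240,110:300],(760,600),interpolation=cv2.INTER_CUBIC)[:,:,::-1]);np.savez("pics/b2.npz",s=im,sd=d)
from sock import sock
sock(im,d,[.595,-.043],.188,(215,120,260,170))
E
```

```text
t 9.22 tcp [ 0.5937 -0.0466  0.4504] tool-y yaw -7.2 tilt z [-0. -0. -1.] F [-0.7  0.3 -2.9] Tq [ 0.01 -0.01  0.01] q6 -0.09 op 0.202
n 375 z [0.1843 0.2324] rect [ 0.5923 -0.0445] [0.0457 0.0444] 83.2 top mean [ 0.5915 -0.0413] 23 top rect ((0.5909072160720825, -0.041768137365579605), (0.015265545807778835, 0.009382985532283783), 15.311079978942871)
```

View pics/b2.png

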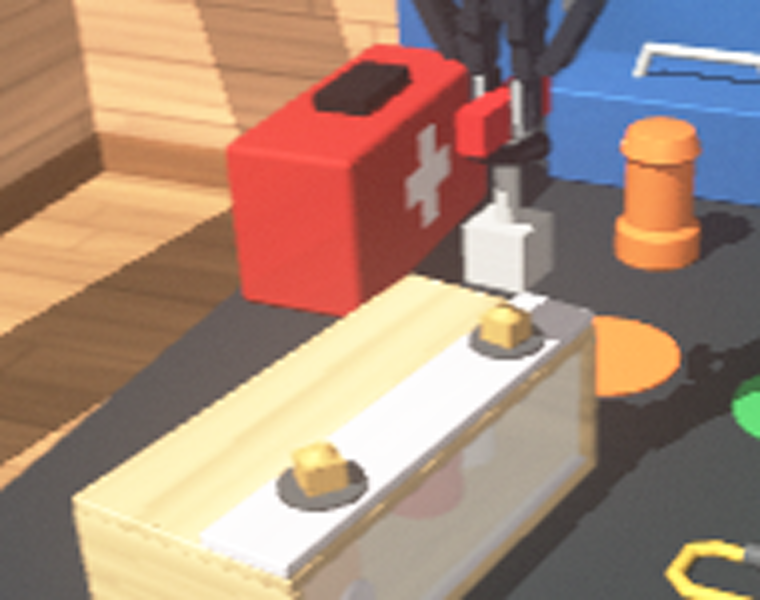

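The socket hangs directly above the right head at (507,325). I'll shift it about 1.5 mm and lower it.

{"api": "arm_command", "payload": {"series": [{"tx": 0.002, "ty": 0.003, "tz": -0.03, "twist": 0}, {"tx": 0, "ty": 0, "tz": -0.02, "twist": 0}, {"tx": 0, "ty": 0, "tz": -0.01, "twist": 0}, {"tx": 0, "ty": 0, "tz": -0.01, "twist": 0}, {"tx": 0, "ty": 0, "tz": -0.006, "twist": 0}, {"tx": 0, "ty": 0, "tz": -0.006, "twist": 0}, {"tx": 0, "ty": 0, "tz": 0, "twist": 0}]}}

```text
time: 9.85
tcp_pos: [0.5951, -0.0429, 0.4093]
orientation: [-2.355, -2.079, 0.001]
contact_force: [1.1, -1.9, -4.8]
opening: 0.197
gripper_force: 79.3
```

```bash
python3 st.py
```

```text
t 9.85 tcp [ 0.5951 -0.0429  0.4093] tool-y yaw -7.1 tilt z [-0.001 -0.    -1.   ] F [ 1.1 -1.9 -4.8] Tq [-0.63 -0.23 -0.04] q6 -0.08 op 0.197
```

{"api": "arm_command", "payload": {"series": [{"tx": 0, "ty": -0.002, "tz": -0.005, "twist": 0}, {"tx": 0, "ty": 0, "tz": -0.004, "twist": 0}, {"tx": 0, "ty": 0, "tz": -0.003, "twist": 0}, {"tx": 0, "ty": 0, "tz": 0, "twist": 0}]}}

```text
time: 10.18
tcp_pos: [0.5952, -0.0437, 0.4045]
orientation: [-2.355, -2.079, -0.0]
contact_force: [-0.1, -0.2, 0.4]
opening: 0.19
gripper_force: 79.9
```

```bash
python3 st.py
```

```text
t 10.18 tcp [ 0.5952 -0.0437  0.4045] tool-y yaw -7.1 tilt z [ 0.  0. -1.] F [-0.1 -0.2  0.4] Tq [-0.11  0.13  0.  ] q6 -0.08 op 0.19
```

Seated at the same height (0.4045). Turning clockwise.

{"api": "arm_command", "payload": {"series": [{"tx": 0, "ty": 0, "tz": -0.003, "twist": -0.05}, {"tx": 0, "ty": 0, "tz": 0, "twist": -0.07}, {"tx": 0, "ty": 0, "tz": 0, "twist": -0.07}, {"tx": 0, "ty": 0, "tz": 0, "twist": -0.07}, {"tx": 0, "ty": 0, "tz": 0, "twist": -0.07}, {"tx": 0, "ty": 0, "tz": 0, "twist": -0.07}, {"tx": 0, "ty": 0, "tz": 0, "twist": -0.05}, {"tx": 0, "ty": 0, "tz": 0, "twist": 0}]}}

```text
time: 10.85
tcp_pos: [0.5952, -0.0439, 0.4045]
orientation: [2.93, 1.129, 0.001]
contact_force: [-2.2, -0.9, 6.7]
opening: 0.197
gripper_force: 80.7
```

```bash
python3 st.py
```

```text
t 10.85 tcp [ 0.5952 -0.0439  0.4045] tool-y yaw -47.8 tilt z [ 0.001 -0.001 -1.   ] F [-2.2 -0.9  6.7] Tq [-0.34  0.7  -0.11] q6 0.63 op 0.197
```

{"api": "arm_command", "payload": {"series": [{"tx": 0, "ty": 0, "tz": 0, "twist": -0.03}, {"tx": 0, "ty": 0, "tz": 0, "twist": -0.03}, {"tx": 0, "ty": 0, "tz": 0, "twist": -0.03}, {"tx": 0, "ty": 0, "tz": 0, "twist": -0.03}, {"tx": 0, "ty": 0, "tz": 0, "twist": -0.03}]}}

```text
time: 11.27
tcp_pos: [0.5951, -0.0439, 0.4045]
orientation: [3.042, 0.781, 0.001]
contact_force: [-3.3, -1.2, 6.4]
opening: 0.195
gripper_force: 80.7
```

```bash
python3 st.py
```

```text
t 11.27 tcp [ 0.5951 -0.0439  0.4045] tool-y yaw -61.2 tilt z [ 0.001 -0.001 -1.   ] F [-3.3 -1.2  6.4] Tq [-0.27  0.76  0.19] q6 0.86 op 0.195
```

{"api": "arm_command", "payload": {"series": [{"tx": 0, "ty": 0, "tz": 0, "twist": -0.03}, {"tx": 0, "ty": 0, "tz": 0, "twist": -0.03}, {"tx": 0, "ty": 0, "tz": 0, "twist": -0.03}, {"tx": 0, "ty": 0, "tz": 0, "twist": -0.03}, {"tx": 0, "ty": 0, "tz": 0, "twist": -0.03}]}}

```text
time: 11.68
tcp_pos: [0.5951, -0.0438, 0.4045]
orientation: [3.113, 0.418, 0.001]
contact_force: [-3.3, -0.2, 6.1]
opening: 0.194
gripper_force: 80.8
```

```bash
python3 st.py
```

```text
t 11.68 tcp [ 0.5951 -0.0438  0.4045] tool-y yaw -74.7 tilt z [ 0.001 -0.001 -1.   ] F [-3.3 -0.2  6.1] Tq [-0.23  0.82  0.21] q6 1.1 op 0.194
```

{"api": "arm_command", "payload": {"series": [{"tx": 0, "ty": 0, "tz": 0, "twist": -0.03}, {"tx": 0, "ty": 0, "tz": 0, "twist": -0.03}, {"tx": 0, "ty": 0, "tz": 0, "twist": -0.03}, {"tx": 0, "ty": 0, "tz": 0, "twist": -0.03}]}}

```text
time: 12.02
tcp_pos: [0.5951, -0.0438, 0.4045]
orientation: [3.139, 0.123, 0.001]
contact_force: [-4.2, -0.6, 6.3]
opening: 0.2
gripper_force: 80.8
```

```bash
python3 st.py
```

```text
t 12.02 tcp [ 0.5951 -0.0438  0.4045] tool-y yaw -85.5 tilt z [ 0.001 -0.    -1.   ] F [-4.2 -0.6  6.3] Tq [-0.21  0.9   0.22] q6 1.29 op 0.2
```

{"api": "arm_command", "payload": {"series": [{"tx": 0, "ty": 0, "tz": 0, "twist": -0.03}, {"tx": 0, "ty": 0, "tz": 0, "twist": -0.03}, {"tx": 0, "ty": 0, "tz": 0, "twist": -0.03}, {"tx": 0, "ty": 0, "tz": 0, "twist": -0.03}]}}

```text
time: 12.35
tcp_pos: [0.595, -0.0437, 0.4045]
orientation: [3.137, -0.173, 0.001]
contact_force: [-4.0, -1.5, 6.2]
opening: 0.198
gripper_force: 80.8
```

```bash
python3 st.py
```

```text
t 12.35 tcp [ 0.595  -0.0437  0.4045] tool-y yaw -96.3 tilt z [ 0.001 -0.    -1.   ] F [-4.  -1.5  6.2] Tq [-0.12  0.9   0.23] q6 1.48 op 0.198
```

{"api": "arm_command", "payload": {"series": [{"tx": 0, "ty": 0, "tz": 0, "twist": -0.03}, {"tx": 0, "ty": 0, "tz": 0, "twist": -0.03}, {"tx": 0, "ty": 0, "tz": 0, "twist": -0.03}]}}

```text
time: 12.6
tcp_pos: [0.5951, -0.0436, 0.4045]
orientation: [3.117, -0.394, 0.001]
contact_force: [-4.6, -0.9, 7.7]
opening: 0.199
gripper_force: 80.8
```

```bash
python3 st.py
```

```text
t 12.6 tcp [ 0.5951 -0.0436  0.4045] tool-y yaw -104.4 tilt z [ 0.001 -0.    -1.   ] F [-4.6 -0.9  7.7] Tq [-0.06  0.94  0.23] q6 1.62 op 0.199
```

{"api": "arm_command", "payload": {"series": [{"tx": 0, "ty": 0, "tz": 0, "twist": -0.03}, {"tx": 0, "ty": 0, "tz": 0, "twist": -0.03}, {"tx": 0, "ty": 0, "tz": 0, "twist": -0.02}]}}

```text
time: 12.85
tcp_pos: [0.5951, -0.0436, 0.4045]
orientation: [-3.086, 0.589, -0.001]
contact_force: [-4.2, 0.9, 7.6]
opening: 0.196
gripper_force: 80.8
```

```bash
python3 st.py
```

```text
t 12.85 tcp [ 0.5951 -0.0436  0.4045] tool-y yaw -111.6 tilt z [ 0.001  0.    -1.   ] F [-4.2  0.9  7.6] Tq [0.01 0.91 0.18] q6 1.74 op 0.196
```

{"api": "arm_command", "payload": {"series": [{"tx": 0, "ty": 0, "tz": 0, "twist": -0.025}, {"tx": 0, "ty": 0, "tz": 0, "twist": -0.025}, {"tx": 0, "ty": 0, "tz": 0, "twist": 0}]}}

```text
time: 13.1
tcp_pos: [0.595, -0.0435, 0.4044]
orientation: [-3.06, 0.709, -0.001]
contact_force: [-4.0, 0.4, 7.0]
opening: 0.194
gripper_force: 80.8
```

```bash
python3 st.py
```

```text
t 13.1 tcp [ 0.595  -0.0435  0.4044] tool-y yaw -116.1 tilt z [ 0.  0. -1.] F [-4.   0.4  7. ] Tq [ 0.06  0.9  -0.04] q6 1.82 op 0.194
```

{"api": "arm_command", "payload": {"series": [{"tx": 0, "ty": 0, "tz": 0, "twist": -0.025}, {"tx": 0, "ty": 0, "tz": 0, "twist": -0.025}, {"tx": 0, "ty": 0, "tz": 0, "twist": -0.025}]}}

```text
time: 13.35
tcp_pos: [0.5951, -0.0435, 0.4045]
orientation: [-3.013, 0.888, -0.001]
contact_force: [-3.6, -0.1, 5.9]
opening: 0.201
gripper_force: 80.8
```

```bash
python3 st.py
python3 - <<'E'
from h import *
im,d=ctrl.get_image("side");cv2.imwrite("pics/b3.png",cv2.resize(im[90:240,110:300],(760,600),interpolation=cv2.INTER_CUBIC)[:,:,::-1])
E
```

```text
t 13.35 tcp [ 0.5951 -0.0435  0.4045] tool-y yaw -122.8 tilt z [ 0.001  0.    -1.   ] F [-3.6 -0.1  5.9] Tq [0.04 0.93 0.21] q6 1.94 op 0.201
```

{"api": "arm_command", "payload": {"series": [{"tx": 0, "ty": 0, "tz": 0, "twist": -0.025}, {"tx": 0, "ty": 0, "tz": 0, "twist": -0.025}]}}

```text
time: 13.57
tcp_pos: [0.5951, -0.0434, 0.4045]
orientation: [-2.977, 1.003, -0.001]
contact_force: [-4.1, 1.3, 7.6]
opening: 0.196
gripper_force: 81.3
```

```bash
python3 st.py
```

```text
t 13.57 tcp [ 0.5951 -0.0434  0.4045] tool-y yaw -127.3 tilt z [ 0.001  0.    -1.   ] F [-4.1  1.3  7.6] Tq [0.04 0.95 0.97] q6 2.02 op 0.196
```

{"api": "arm_command", "payload": {"series": [{"tx": 0, "ty": 0, "tz": 0, "twist": -0.015}, {"tx": 0, "ty": 0, "tz": 0, "twist": 0}, {"tx": 0, "ty": 0, "tz": 0, "twist": 0}]}}

```text
time: 13.82
tcp_pos: [0.5951, -0.0433, 0.4045]
orientation: [-2.966, 1.035, -0.001]
contact_force: [-4.6, 0.8, 6.2]
opening: 0.192
gripper_force: 81.2
```

```bash
python3 st.py
```

```text
t 13.82 tcp [ 0.5951 -0.0433  0.4045] tool-y yaw -128.5 tilt z [ 0.  0. -1.] F [-4.6  0.8  6.2] Tq [0.04 0.96 0.97] q6 2.04 op 0.192
```

{"api": "arm_command", "payload": {"series": [{"tx": 0, "ty": 0, "tz": 0.002, "twist": 0.07}, {"tx": 0, "ty": 0, "tz": 0.002, "twist": 0.07}, {"tx": 0, "ty": 0, "tz": 0.016, "twist": 0}, {"tx": 0, "ty": 0, "tz": 0.03, "twist": 0}, {"tx": 0, "ty": 0, "tz": 0.05, "twist": 0}, {"tx": 0, "ty": 0, "tz": 0, "twist": 0}]}}

```text
time: 14.32
tcp_pos: [0.5961, -0.0438, 0.4583]
orientation: [-3.059, 0.711, -0.012]
contact_force: [1.2, -0.8, -0.8]
opening: 0.192
gripper_force: 79.6
```

{"api": "arm_command", "payload": {"series": [{"tx": -0.053, "ty": -0.055, "tz": 0, "twist": 0}, {"tx": -0.053, "ty": -0.055, "tz": 0, "twist": 0}, {"tx": -0.053, "ty": -0.055, "tz": 0, "twist": 0}, {"tx": -0.053, "ty": -0.055, "tz": 0, "twist": 0}, {"tx": -0.053, "ty": -0.055, "tz": 0, "twist": 0}, {"tx": -0.053, "ty": -0.055, "tz": 0, "twist": 0}, {"tx": -0.051, "ty": -0.055, "tz": 0, "twist": 0}, {"tx": 0, "ty": 0, "tz": 0, "twist": 0}]}}

```text
time: 14.98
tcp_pos: [0.4072, -0.24, 0.4521]
orientation: [3.055, -0.719, -0.003]
contact_force: [1.3, -0.2, -2.2]
opening: 0.194
gripper_force: 80.2
```

```bash
python3 st.py
python3 - <<'E'
from h import *
im,d=ctrl.get_image("side");a=im[150:225,165:255];b=im[90:240,240:390]
cv2.imwrite("pics/p1.png",np.hstack([cv2.resize(a,(480,400),interpolation=cv2.INTER_CUBIC),cv2.resize(b,(320,320))[:400] if 0 else cv2.resize(b,(320,400))])[:,:,::-1])
t,_=ctrl.get_image("top");cv2.imwrite("pics/p1t.png",cv2.resize(t[130:182,190:294],(800,400),interpolation=cv2.INTER_CUBIC)[:,:,::-1])
cv2.imwrite("pics/p1.png",np.vstack([cv2.imread("pics/p1.png")[:, :800],cv2.resize(cv2.imread("pics/p1t.png"),(800,400))[100:300]]))
E
```

```text
t 14.98 tcp [ 0.4072 -0.24    0.4521] tool-y yaw -116.5 tilt z [-0.002 -0.002 -1.   ] F [ 1.3 -0.2 -2.2] Tq [ 0.05 -0.1  -0.06] q6 1.33 op 0.194
```

View pics/p1.png

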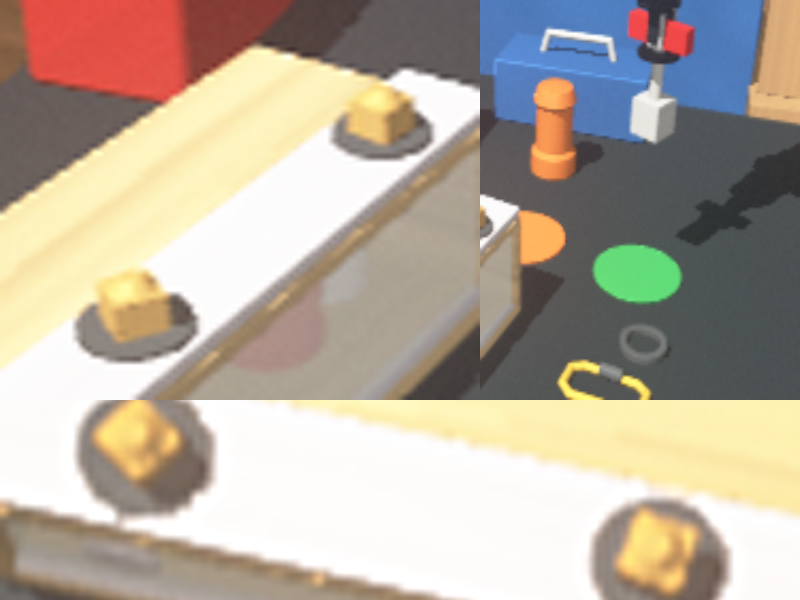

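Both heads are clear of the key and clearly turned. I'll check how far numerically by comparing head angles before and after, and the key's yaw in the grip.

```bash
cat > ha.py <<'E'
from h import *
from sock import sock
t,_=ctrl.get_image("top");s,d=ctrl.get_image("side");np.savez("pics/p2.npz",s=s,sd=d,t=t)
sock(s,d,[.41,-.237],.182,(290,90,340,150))
def edges(im,c):
    # gradient-direction histogram mod 90 of brass mask outline upsampled, in plane z=.151
    u,v=c;r=im[v-11:v+12,u-11:u+12];r=cv2.resize(r,None,fx=8,fy=8,interpolation=cv2.INTER_CUBIC)
    m=cv2.inRange(cv2.cvtColor(r,cv2.COLOR_RGB2HSV),(10,90,150),(28,255,255))
    k=max(cv2.findContours(m,cv2.RETR_EXTERNAL,cv2.CHAIN_APPROX_NONE)[0],key=cv2.contourArea)[:,0]
    p=plane("top",k/8.+[u-11-.44,v-11-.44],.148)[:,:2].astype(np.float32)
    q=cv2.minAreaRect(p);h=cv2.approxPolyDP((p*1e4).astype(np.int32),40,True)[:,0]/1e4
    e=np.roll(h,-1,0)-h;L=np.hypot(*e.T);a=np.degrees(np.arctan2(e[:,1],e[:,0]))%90
    print(" rect",np.round(q[0],4),np.round(q[1],4),round(q[2],1),"edges",[(int(x),round(l*1e3)) for x,l in zip(a,L)])
old=np.load("pics/top0.npz")["im"]
for c in((208,147),(275,162)):
    print(c);edges(old,c);edges(t,c)
E
python3 ha.py
```

```text
n 326 z [0.1817 0.2263] rect [ 0.4102 -0.2359] [0.0451 0.0452] 63.9 top mean [ 0.4107 -0.231 ] 81 top rect ((0.41178643703460693, -0.23658031225204468), (0.042620375752449036, 0.04241790995001793), 65.15213775634766)
(208, 147)
 rect [0.6336 0.1543] [0.0289 0.0277] 41.0 edges [(38, 24), (37, 27), (44, 26), (41, 25)]
 rect [0.6337 0.1545] [0.0289 0.0268] 46.2 edges [(47, 24), (45, 25), (46, 24), (44, 26)]
(275, 162)
 rect [ 0.5953 -0.0423] [0.0273 0.0294] 73.2 edges [(69, 27), (71, 23), (70, 26), (67, 23)]
 rect [ 0.5954 -0.0422] [0.0277 0.0293] 71.1 edges [(69, 26), (68, 23), (70, 26), (67, 23)]
```

The heads moved by about 85° and 90° modulo the square's symmetry, and both ended in a hard torque stop. The key hasn't slipped in the grip and is centred over the mat. Lowering it now.

{"api": "arm_command", "payload": {"series": [{"tx": 0, "ty": 0, "tz": -0.06, "twist": 0}, {"tx": 0, "ty": 0, "tz": -0.07, "twist": 0}, {"tx": 0, "ty": 0, "tz": -0.07, "twist": 0}, {"tx": 0, "ty": 0, "tz": -0.07, "twist": 0}, {"tx": 0, "ty": 0, "tz": -0.04, "twist": 0}, {"tx": 0, "ty": 0, "tz": -0.014, "twist": 0}, {"tx": 0, "ty": 0, "tz": 0, "twist": 0}]}}

```text
time: 15.77
tcp_pos: [0.4107, -0.2348, 0.2885]
orientation: [-3.059, 0.704, 0.007]
contact_force: [-0.2, 0.6, -2.1]
opening: 0.192
gripper_force: 80.1
```

```bash
python3 st.py
```

```text
t 15.77 tcp [ 0.4107 -0.2348  0.2885] tool-y yaw -115.9 tilt z [-0.004  0.003 -1.   ] F [-0.2  0.6 -2.1] Tq [-0.02  0.04 -0.03] q6 1.34 op 0.192
```

{"api": "arm_command", "payload": {"series": [{"tx": 0, "ty": 0, "tz": -0.01, "twist": 0}, {"tx": 0, "ty": 0, "tz": -0.007, "twist": 0}, {"tx": 0, "ty": 0, "tz": -0.004, "twist": 0}, {"tx": 0, "ty": 0, "tz": -0.003, "twist": 0}, {"tx": 0, "ty": 0, "tz": 0, "twist": 0}, {"tx": 0, "ty": 0, "tz": 0, "twist": 0}]}}

```text
time: 16.27
tcp_pos: [0.4108, -0.2365, 0.2792]
orientation: [3.061, -0.707, 0.001]
contact_force: [0.0, -0.5, -3.1]
opening: 0.194
gripper_force: 80.1
```

```bash
python3 st.py
```

```text
t 16.27 tcp [ 0.4108 -0.2365  0.2792] tool-y yaw -116.0 tilt z [ 0.001 -0.001 -1.   ] F [ 0.  -0.5 -3.1] Tq [ 0.   -0.    0.01] q6 1.34 op 0.194
```

{"api": "arm_command", "payload": {"series": [{"tx": 0, "ty": 0, "tz": -0.004, "twist": 0}, {"tx": 0, "ty": 0, "tz": -0.003, "twist": 0}, {"tx": 0, "ty": 0, "tz": -0.001, "twist": 0}, {"tx": 0, "ty": 0, "tz": 0, "twist": 0}, {"tx": 0, "ty": 0, "tz": 0, "twist": 0}]}}

```text
time: 16.68
tcp_pos: [0.411, -0.2366, 0.2755]
orientation: [3.061, -0.707, 0.002]
contact_force: [-1.4, 1.1, 6.1]
opening: 0.194
gripper_force: 81.3
```

```bash
python3 st.py
```

```text
t 16.68 tcp [ 0.411  -0.2366  0.2755] tool-y yaw -116.0 tilt z [ 0.001 -0.001 -1.   ] F [-1.4  1.1  6.1] Tq [ 0.26  0.32 -0.06] q6 1.34 op 0.194
```

{"api": "arm_command", "payload": {"series": [{"tx": 0, "ty": 0, "tz": 0.001, "twist": 0}, {"tx": 0, "ty": 0, "tz": 0, "twist": 0}, {"tx": 0, "ty": 0, "tz": 0, "twist": 0}, {"tx": 0, "ty": 0, "tz": 0, "twist": 0}, {"tx": 0, "ty": 0, "tz": 0, "twist": 0}, {"tx": 0, "ty": 0, "tz": 0, "twist": 0}, {"tx": 0, "ty": 0, "tz": 0, "twist": 0}, {"tx": 0, "ty": 0, "tz": 0, "twist": 0}], "jaw": 1}}

```text
time: 17.35
tcp_pos: [0.4107, -0.2363, 0.2752]
orientation: [-3.061, 0.707, 0.0]
contact_force: [-1.1, 1.3, -0.2]
opening: 0.998
gripper_force: 0.0
```

{"api": "arm_command", "payload": {"series": [{"tx": 0, "ty": 0, "tz": 0.02, "twist": 0}, {"tx": 0, "ty": 0, "tz": 0.04, "twist": 0}, {"tx": 0, "ty": 0, "tz": 0.06, "twist": 0}, {"tx": 0, "ty": 0, "tz": 0.06, "twist": 0}, {"tx": 0, "ty": 0, "tz": 0.06, "twist": 0}, {"tx": 0, "ty": 0, "tz": 0.04, "twist": 0}, {"tx": 0, "ty": 0, "tz": 0, "twist": 0}, {"tx": 0, "ty": 0, "tz": 0, "twist": 0}]}}

```text
time: 18.02
tcp_pos: [0.4109, -0.2365, 0.4174]
orientation: [3.059, -0.706, 0.006]
contact_force: [-0.1, 0.9, -0.5]
opening: 1.001
gripper_force: 0.0
```

```bash
python3 st.py
python3 - <<'E'
from h import *
from sock import sock
s,d=ctrl.get_image("side");sock(s,d,[.41,-.236],.004,(295,165,340,205))
cv2.imwrite("pics/end.png",cv2.resize(s,(768,576))[:,:,::-1])
E
```

```text
t 18.02 tcp [ 0.4109 -0.2365  0.4174] tool-y yaw -116.0 tilt z [ 0.003 -0.003 -1.   ] F [-0.1  0.9 -0.5] Tq [ 0.   -0.04 -0.  ] q6 1.34 op 1.001
n 275 z [0.0048 0.0484] rect [ 0.4141 -0.2323] [0.0599 0.0468] 1.0 top mean [ 0.4106 -0.2313] 91 top rect ((0.41142016649246216, -0.23735685646533966), (0.04698362573981285, 0.04306657612323761), 61.897281646728516)
```

View pics/end.png

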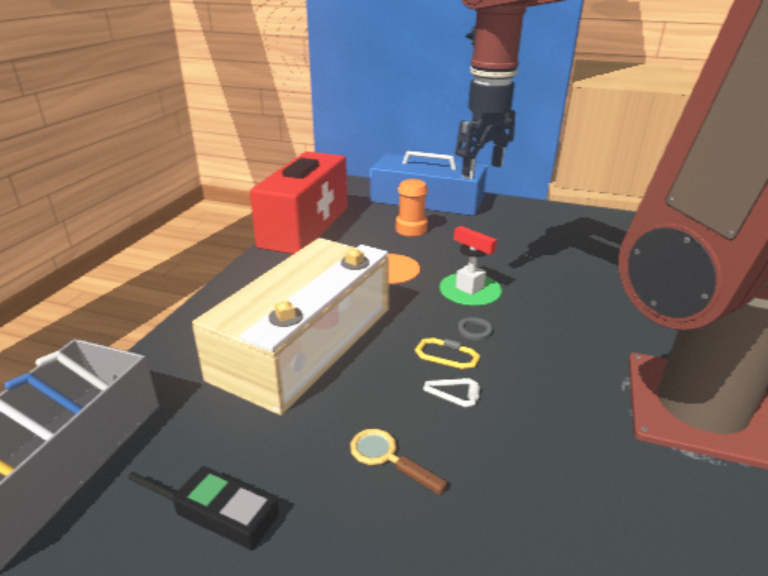

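The key stands upright in the middle of the green mat at (470,285). The gripper is clear of it, and the other gear looks undisturbed.

```bash
python3 -c "
from cell import ctrl
print(ctrl.sign_off())"
```

```text
the job is handed in; nothing more can be done
None
```

Job handed in at about 18 s of robot time: both screws were turned clockwise until the torque jumped to about 1 N m at their stops, and the key stands upright and released at the centre of its green mat.

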